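# Find the lever cover plate that rocks on the surface plate

## Task

One of the three lever-handle cover plates on the dark surface plate is twisted. Press down on their corners in turn, holding each press for a moment, until you find the one that rocks. Be gentle: come down slowly and keep the push, shock of touch-down included, under 40 N. Then pick the rocking cover up by its neck and set it down, without dropping it, flat and neck up in the red tray. Leave the two sound covers lying flat where they are on the surface plate and do not disturb the other things.

Things in the scene. Friction and masses are not known exactly. Their poses are not given: they have to be found in the camera images.
- left_cover (a point): Leftmost of three look-alike satin-metal lever-handle covers lying neck up on the surface plate: 110 (its x) x 70 mm (its y), rigid, about 0.3 kg. Plate's upper face 9 mm above the underside; on its middle a round neck, 28 mm across, from 9 to 39 mm above the underside, to grip from above. This point: on its axis at the start, 20 mm above the underside; z up.
- middle_cover (a point): The middle cover at the start; same size, looks and point as left_cover. A cover bears on four 14 mm square pads under its corners, 46 mm (x) and 26 mm (y) from its middle; press on the upper face above a pad, clear of the neck. Sound: all four bear, every corner firm, at one height. One of the three, a different place each time, is twisted.
- right_cover (a point): The right cover at the start; same size, looks and point as left_cover. On the twisted cover two diagonally opposite pads (find which) stand 3 mm clear. At rest it lies level like the others, but 1 to 2 N on a loose corner tips it about 2 mm down until that pad bears; let go, it comes level again. Its other corners feel firm.
- slab_top (a point): Dark granite surface plate, 300 mm (its x) by 450 mm (its y), level. This point: centre of its flat top, 50 mm above the table. The covers lie on it side by side along its y, square to it, each behind a small fixed key tag; a lock cylinder (64 mm long, 33 mm high) and a thumb turn (38 mm across, 31 mm high) stand along its far edge.
- red_tray_in (a point): Red open reject tray, fixed on a flat carton left or right of the surface plate (on the other side stands a blue tray with lock cylinders, not to be used). This point: centre of its inner floor, 45 mm above the table. Inside 202 mm (its x) by 152 mm (its y), walls 4 mm thick, 30 mm high above the floor; a cover fits in at any yaw.

How it is judged:
By the outcome, as a careful person would: the job done as asked, in the order asked, and still so for the second after the job is handed in, with the robot touching nothing.
It also fails if it takes over 67 s, if anything falls off the work surface, if the arm or the gripper's body presses on something with over 40 N, if the wrist force passes 120 N, or if a joint passes its speed limit or range.

## Robot

A 7-joint arm with a two-finger parallel gripper is mounted at the origin on the work surface. World frame = base frame: x ahead of the robot, y to its left, z up, the work surface at z = 0. Lengths are in mm, angles in rad, forces in N, time in s.
With the tool pointing down it reaches from about 400 to 875 mm from the base axis. Payload 4.4 kg.
Tool frame: the origin (TCP) lies at the very end of the fingers, on their centre line; the grasp point (between the pads) lies 19 mm behind it; z points along the fingers, y is the direction in which the jaws open and shut (so a half turn about z gives the same grasp; the last joint's range is limited). The gripper opens to 85 mm and grips with 20 to 120 N. Pads are 22 mm wide; open, the fingers measure 114 mm over their backs; the gripper's body (76 mm by 85 mm) begins 54 mm behind the grasp point. The pads swing forward as they close: fully open they stand 13 mm farther back than shut.
Start: joints at [1.11, 0.628, 0.038, 1.517, -0.027, 0.996, -0.02], TCP at [250.033, -600.001, 231.313] pointing down, gripper open.
Joint ranges: [-3.06, 3.06], [-0.37, 2.12], [-1.25, 1.32], [0.18, 2.47], [-1.1, 4.24], [0.23, 1.98], [-2.94, 2.94]. Speed limits (rad/s): [2.57, 2.57, 3.14, 3.14, 3.14, 3.14, 3.14].

## Interface

Orientations are given as [roll, pitch, yaw] about the fixed x, y, z axes, in that order (R = Rz(yaw) Ry(pitch) Rx(roll)).
In Python, from cell import ctrl, eyes gives the robot as it stands.
- The arm moves only by the tool move_arm, never from a script. Its argument "increments" is a list of rows, each a list of 6 numbers: the shift along the tool's x, y, z in cm, then the turn, a rotation vector about the tool's x, y, z in degrees. In form: [[x, y, z, wx, wy, wz], ...]. A call has 1 to 20 rows; each row is the pose to reach, as a shift and turn from the pose commanded when the call began, along the tool's axes at that moment; what a row does not reach only later rows make up. A row lasts 1/10 s, in which the tool goes at most 50 mm and 8.59 degrees, less where a joint would pass 70% of its speed; a pose out of reach is approached as far as the arm can. A call with a gripper value outside its range is refused whole. "grip" is the opening, from -1 (shut) to 1 (fully open), set as the call begins (left out, the last holds). The fingers move at their own pace and stop on an object; the grip force is fixed at half the most. Time passes only in rows, so rows that repeat a pose let the fingers close. It gives the time, the measured TCP pose, the force and the opening at its end, in the units of the state.
- ctrl.read_state(): the state, without advancing time (a new reading comes with each control period).
- eyes.get_image(name): name is "side" or "top"; returns the picture (480x640x3 uint8, red, green, blue); there is no depth.
- eyes.calibration(name): a dict with "fx", "fy", "cx", "cy" (pixels), "pose" (4x4, takes a point from camera to world coordinates). Camera axes: x right, y up, looking along -z (the intrinsics and any distortion apply to the point x, -y, -z); pixel columns grow to the right and rows downward; lengths in mm; the calibration is good to about 2 mm. A picture is of the moment at which its call begins. calibration takes no time and is no camera call.
- ctrl.finish_job(): hands the job in, once; it reports no verdict.
The state is a dict: "clock": time; "qpos": joint angles; "qd": joint speeds; "tau": joint torques, N m; "eef_pos": TCP position; "tool_rot": TCP orientation; "force": force on the tool from outside, world axes, zero at the start; "torque": the same for the moment, N m; "width": finger opening in mm.
Only numpy, scipy, OpenCV 4.12 (cv2) and the standard library are available. Lean on these libraries where they do the work, as an engineer would, in place of code of your own. Each camera call takes 0.05 s, during which the arm holds its last target. There are 200 camera calls.

## Working session

There is one attempt and no reset: what is moved stays moved. The work goes in short steps, Python scripts to look and compute and a tool call to move; the robot and the scene stay as the last step left them, time stands still between calls to the robot, and variables do not carry over. Pictures are saved under pics/ and viewed, about 8 in all and at most 12, crops included, and the job is handed in when it is done.

Besides the shell and the picture viewer there is one more tool, called after ">>>" in YAML: its name, and indented under it one key for each argument. move_arm: Moves the arm, as the interface text tells. Its arguments: {"type":"object","properties":{"increments":{"type":"array","items":{"type":"array","items":{"type":"number"}}},"grip":{"type":"number"}},"required":["increments"]}

```bash
ls; mkdir -p pics; python3 - <<'E'
from cell import ctrl, eyes
import cv2, numpy as np
np.set_printoptions(suppress=True,precision=3)
for n in("top","side"):
    im=eyes.get_image(n); cv2.imwrite(f"pics/{n}0.png",im[:,:,::-1]); c=eyes.calibration(n); print(n,c)
print(ctrl.read_state())
E
```

```text
pics
top {'fx': 444.90720346440764, 'fy': 444.90720346440764, 'cx': 332.2335815718216, 'cy': 240.05738766027056, 'pose': array([[  -0.026,    0.988,   -0.15 ,  409.11 ],
       [  -1.   ,   -0.025,    0.015,    7.375],
       [   0.011,    0.15 ,    0.989, 1092.333],
       [   0.   ,    0.   ,    0.   ,    1.   ]])}
side {'fx': 454.81282873989295, 'fy': 454.81282873989295, 'cx': 326.5007193684227, 'cy': 230.19306944214603, 'pose': array([[   0.969,    0.167,   -0.184,  383.205],
       [  -0.248,    0.592,   -0.767, -658.053],
       [  -0.02 ,    0.789,    0.615,  626.096],
       [   0.   ,    0.   ,    0.   ,    1.   ]])}
{'clock': 0.1, 'qpos': array([ 1.11 ,  0.629,  0.038,  1.518, -0.027,  0.996, -0.02 ]), 'qd': array([-0.   , -0.001, -0.001, -0.002, -0.   , -0.   , -0.001]), 'tau': array([  0.003, -56.452,   1.231, -19.397,   0.011,   0.005,   0.   ]), 'eef_pos': array([ 249.824, -599.486,  230.47 ]), 'tool_rot': array([-3.14 ,  0.   ,  0.395]), 'force': array([ 0.503, -0.232, -0.279]), 'torque': array([ 0.019, -0.007,  0.014]), 'width': 85.72594971463374}
```

View pics/top0.png

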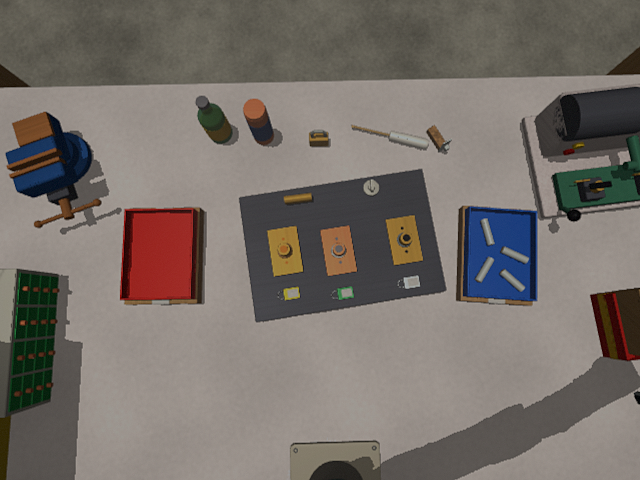

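View pics/side0.png

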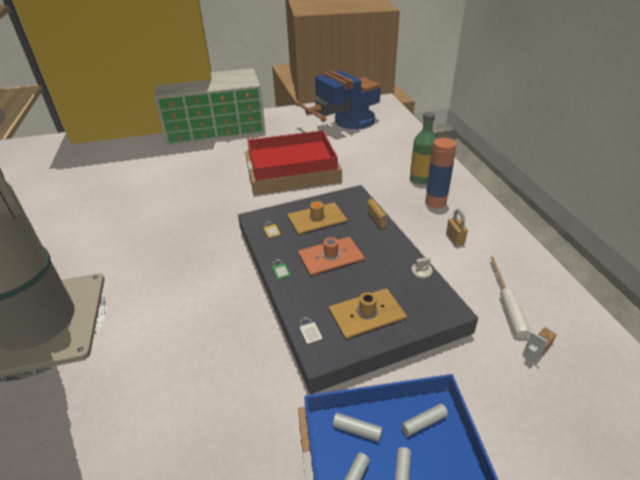

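The top view shows the orange covers at about (285,250), (338,250) and (405,240), the red tray on the left at (161,256), and the blue tray on the right. The side view shows the same covers at (317,218), (331,255) and (368,312), with the red tray at (292,158). Next I'll measure the corners in both views.

```bash
cat > h.py <<'E'
import cv2, numpy as np
from cell import ctrl, eyes
np.set_printoptions(suppress=True,precision=1)
C={n:eyes.calibration(n) for n in("top","side")}
def ray(n,p):
    c=C[n];P=c["pose"];d=np.array([(p[0]-c["cx"])/c["fx"],-(p[1]-c["cy"])/c["fy"],-1]);return P[:3,3],P[:3,:3]@d
def plane(n,p,z):
    o,d=ray(n,p);return o+d*(z-o[2])/d[2]
def tri(pt,ps):
    o1,d1=ray("top",pt);o2,d2=ray("side",ps)
    s=np.linalg.lstsq(np.c_[d1,-d2],o2-o1,rcond=None)[0]
    a,b=o1+s[0]*d1,o2+s[1]*d2;return (a+b)/2,np.linalg.norm(a-b)
def mask(im,kind):
    h=cv2.cvtColor(im,cv2.COLOR_RGB2HSV);H,S,V=cv2.split(h)
    if kind=="cover": m=((H>3)&(H<28)&(S>95)&(V>90))
    if kind=="red": m=((H<4)|(H>174))&(S>170)&(V>60)
    return cv2.morphologyEx(m.astype(np.uint8)*255,cv2.MORPH_CLOSE,np.ones((5,5)))
def blobs(m,box,amin):
    x0,y0,x1,y1=box;k=np.zeros_like(m);k[y0:y1,x0:x1]=m[y0:y1,x0:x1]
    return [c for c in cv2.findContours(k,0,1)[0] if cv2.contourArea(c)>amin]
E
python3 - <<'E'
from h import *
I={n:cv2.imread(f"pics/{n}0.png")[:,:,::-1].copy() for n in C}
bx={"top":(255,205,430,285),"side":(280,195,415,345)}
out=[]
for n in C:
    m=mask(I[n],"cover"); bs=blobs(m,bx[n],700)
    bs.sort(key=lambda c:c[:,0,0 if n=="top" else 1].mean())
    print(n,[(cv2.contourArea(c),c[:,0].mean(0)) for c in bs])
    v=I[n][:,:,::-1].copy();cv2.drawContours(v,bs,-1,(0,255,0),1);x0,y0,x1,y1=bx[n]
    out.append(cv2.resize(v[y0-10:y1+10,x0-10:x1+10],(390,400 if n=="side" else 260),interpolation=cv2.INTER_CUBIC))
    if n=="top":
        for c in bs:
            w=np.array([plane(n,p[0],59)[:2] for p in c],np.float32)
            (cx,cy),sz,a=cv2.minAreaRect(w);print("rect59",cx,cy,sz,a)
    R=blobs(mask(I[n],"red"),(100,195,215,310) if n=="top" else (235,120,350,195),1500)
    for c in R:
        print("red",cv2.contourArea(c),cv2.boundingRect(c),cv2.approxPolyDP(c,6,True)[:,0].tolist())
        if n=="top":
            for z in(45,75):print(cv2.minAreaRect(np.array([plane(n,p[0],z)[:2] for p in c],np.float32)))
cv2.imwrite("pics/c.png",np.hstack([np.pad(out[0],((0,140),(0,0),(0,0))),out[1]]))
E
```

```text
top [(1342.0, array([284.5, 250.5])), (1335.5, array([338.1, 250.2])), (1305.0, array([403.9, 239.5]))]
rect59 543.9705810546875 104.22236633300781 (111.21163177490234, 70.13764190673828) 7.767705917358398
rect59 541.697509765625 -20.555160522460938 (111.10367584228516, 70.37281036376953) 7.747773170471191
rect59 562.931640625 -176.0931854248047 (111.15797424316406, 70.23402404785156) 7.800523281097412
red 6202.0 (120, 209, 77, 91) [[125, 210], [120, 299], [194, 297], [193, 209]]
((546.8284912109375, 402.0659484863281), (172.756103515625, 214.87570190429688), 89.46227264404297)
((542.8837280273438, 390.7603454589844), (167.80758666992188, 208.72076416015625), 89.46228790283203)
side [(1117.0, array([316.2, 216.8])), (1502.0, array([330.1, 254.7])), (2199.0, array([366.1, 312.4]))]
red 1580.0 (249, 133, 87, 38) [[335, 156], [313, 140], [320, 133], [311, 134], [312, 142], [287, 137], [283, 146], [260, 149], [249, 142], [255, 168], [309, 170], [310, 161], [317, 167]]
```

View pics/c.png

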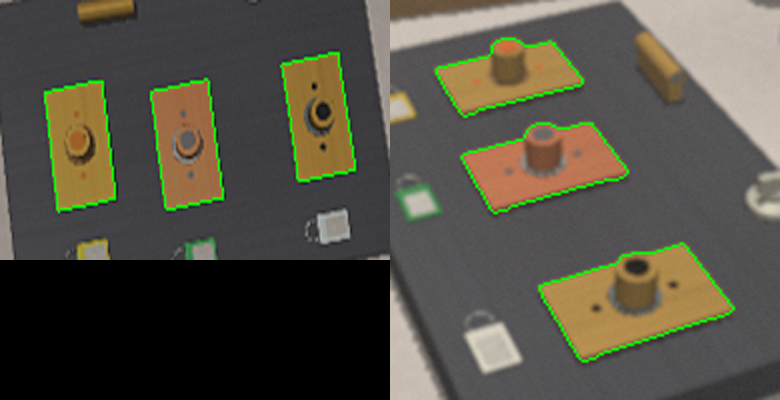

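The three masks fit cleanly (111 x 70 mm at z = 59, yaw 7.8°). I'll check the heights from both views and work out the first move, to above a far corner of the right cover.

```bash
cat >> h.py <<'E'
from scipy.spatial.transform import Rotation as R
COV={"L":(544.0,104.2),"M":(541.7,-20.6),"R":(562.9,-176.1)}; YAW=np.radians(7.77)
def corner(k,sx,sy,ax=48,ay=28):
    c,s=np.cos(YAW),np.sin(YAW);x,y=sx*ax,sy*ay
    return np.array([COV[k][0]+c*x-s*y,COV[k][1]+s*x+c*y])
def delta(xyz,yaw=YAW):
    s=ctrl.read_state();r=R.from_euler("xyz",s["tool_rot"])
    d=r.inv().apply(np.array(xyz)-s["eef_pos"])/10
    w=np.degrees((r.inv()*R.from_euler("xyz",[np.pi,0,yaw])).as_rotvec())
    print("delta cm,deg",np.round(d,2),np.round(w,2))
E
python3 - <<'E'
from h import *
I={n:cv2.imread(f"pics/{n}0.png")[:,:,::-1].copy() for n in C}
# plate corners: top via minAreaRect in image, side via convex-hull extreme points
tb=sorted(blobs(mask(I["top"],"cover"),(255,205,430,285),700),key=lambda c:c[:,0,0].mean())
sb=sorted(blobs(mask(I["side"],"cover"),(280,195,415,345),700),key=lambda c:c[:,0,1].mean())
for t,s in zip(tb,sb):
    t=t[:,0];s=s[:,0]
    nl,nr,fr=[t[np.argmin(f)] for f in(t[:,0]-t[:,1],-t[:,0]-t[:,1],t[:,1]-t[:,0])]
    # side view: near-left=leftmost, near-right=lowest, far-right=rightmost
    for a,b in((nl,s[np.argmin(s[:,0])]),(nr,s[np.argmax(s[:,1])]),(fr,s[np.argmax(s[:,0])])):
        p,e=tri(a,b);print(a,b,p,round(e,1))
for a,b in(((284,248.8),(316.9,204.5)),((405.5,238.8),(368,297))): print("neck top",tri(a,b))
delta([*corner("R",1,-1),120])
print(plane("top",(120,299),75),plane("top",(125,210),75))
# tray rim corners, hand read: near-left,far-left,far-right,near-right
for a,b in(((120,299),(248,152)),((125,210),(331,134))): print("rim",tri(a,b))
E
```

```text
[273 275] [288 214] [488.  132.   55.1] 1.2
[302 271] [299 234] [497.   64.6  49.5] 3.1
[296 226] [346 220] [602.   76.9  55.4] 0.2
[327 274] [298 251] [485.7   6.4  54.9] 1.6
[356 271] [311 275] [493.5 -61.9  51.3] 2.9
[349 226] [364 258] [599.7 -48.7  56.2] 2.0
[393 263] [329 306] [ 507.3 -148.6   56.3] 1.7
[422 260] [346 338] [ 514.8 -218.    53.1] 2.1
[414 215] [406 316] [ 621.5 -204.    57.3] 0.6
neck top (array([545.1, 102.5,  88.4]), np.float64(2.7450921042969894))
neck top (array([ 562.3, -175.6,   88.8]), np.float64(5.16155643694502))
delta cm,deg [ 49.1 -23.1  11.1] [-0.1  0.  14.8]
[440.6 474.5  75. ] [645.8 472.1  75. ]
rim (array([441.6, 498.6,  22.6]), np.float64(1.1573097437075262))
rim (array([663.7, 481.4,  51.7]), np.float64(24.922284070428354))
```

Triangulated plate faces come out at z ≈ 55 to 57 (edge pixels) and neck tops at z ≈ 88.5. Both agree with 59 and 89. Moving to above the first corner with the gripper shut.

>>> move_arm:
  increments:
    - [4, -2, 0, 0, 0, 1.5]
    - [8, -4, 0, 0, 0, 3]
    - [12, -6, 0, 0, 0, 4.5]
    - [16, -8, 0, 0, 0, 6]
    - [20, -9.8, 1, 0, 0, 7.5]
    - [24, -11.5, 2, 0, 0, 9]
    - [28, -13.2, 4, 0, 0, 10.5]
    - [32, -15, 6, 0, 0, 12]
    - [36, -17, 8, 0, 0, 13.5]
    - [40, -19, 9.5, 0, 0, 14.8]
    - [44, -21, 11, 0, 0, 14.8]
    - [47, -22.3, 11, 0, 0, 14.8]
    - [49.1, -23.1, 11, 0, 0, 14.8]
    - [49.1, -23.1, 12, 0, 0, 14.8]
    - [49.1, -23.1, 13, 0, 0, 14.8]
    - [49.1, -23.1, 14, 0, 0, 14.8]
    - [49.1, -23.1, 14.5, 0, 0, 14.8]
    - [49.1, -23.1, 14.5, 0, 0, 14.8]
  grip: -1

```text
clock: 1.9
eef_pos: [612.9, -198.9, 85.1]
tool_rot: [-3.141, 0.002, 0.135]
force: [0.2, -0.7, 0.6]
width: -0.2
```

```bash
python3 - <<'E'
from h import *
s=ctrl.read_state();print(s["clock"],s["eef_pos"],s["force"],s["width"]);delta([*corner("R",1,-1),62])
I=eyes.get_image("top")[190:320,100:450];J=eyes.get_image("side")[115:345,225:425]
cv2.imwrite("pics/d.png",np.vstack([cv2.resize(J[:80,:130],(780,480),interpolation=2)[:,:,::-1]]))
cv2.imwrite("pics/e.png",cv2.resize(I,(700,260))[:,:,::-1])
E
```

```text
1.9 [ 612.9 -198.9   85.1] [ 0.2 -0.7  0.6] -0.18570172658092615
delta cm,deg [ 0.2 -0.1  2.3] [-0.   0.1 -0.1]
```

View pics/d.png

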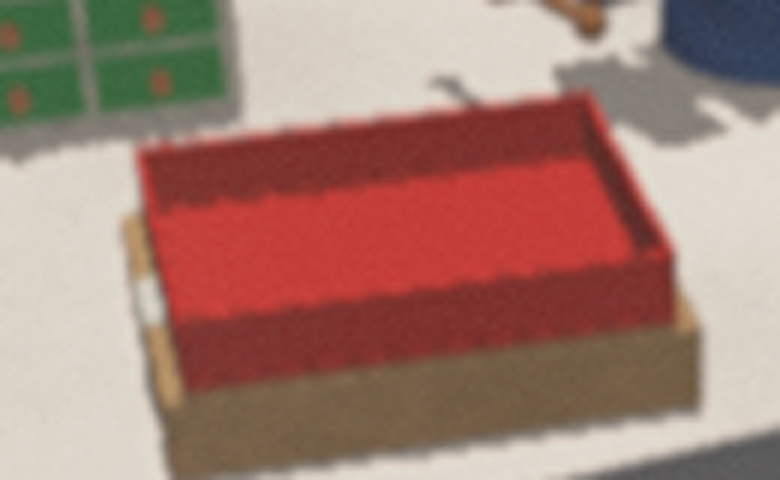

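The crop shows the tray rim corners at side pixels near-left (248,140), far-left (323,131), far-right (337,157) and near-right (255,169). Starting a slow descent over the right cover's far-right corner.

>>> move_arm:
  increments:
    - [0.2, -0.1, 0.5, 0, 0, 0]
    - [0.2, -0.1, 1.0, 0, 0, 0]
    - [0.2, -0.1, 1.4, 0, 0, 0]
    - [0.2, -0.1, 1.7, 0, 0, 0]
    - [0.2, -0.1, 1.9, 0, 0, 0]
    - [0.2, -0.1, 2.0, 0, 0, 0]
    - [0.2, -0.1, 2.1, 0, 0, 0]

```text
clock: 2.7
eef_pos: [616.3, -196.7, 65.3]
tool_rot: [3.142, -0.0, 0.137]
force: [-0.8, -0.0, 0.0]
width: -0.1
```

```bash
python3 - <<'E'
from h import *
for a,b in(((120,299),(248,139.7)),((125,209),(323.3,130.8)),((197,300),(254.7,168.7)),((197,209),(337,156.7))): print("rim",tri(a,b))
print([plane("side",p,75)[:2] for p in((248,139.7),(323.3,130.8),(337,156.7),(254.7,168.7))])
E
```

```text
rim (array([442.6, 476.5,  70.4]), np.float64(3.777469012461786))
rim (array([651.4, 475.3,  68.1]), np.float64(3.1280428416441497))
rim (array([437.5, 299.6,  80.6]), np.float64(7.584898142562081))
rim (array([644.3, 304.3,  78.5]), np.float64(1.9420116464464943))
[array([444. , 467.2]), array([649.7, 461.5]), array([647. , 310.5]), array([441.8, 309.3])]
```

>>> move_arm:
  increments:
    - [0, 0, 0.05, 0, 0, 0]
    - [0, 0, 0.1, 0, 0, 0]
    - [0, 0, 0.15, 0, 0, 0]
    - [0, 0, 0.2, 0, 0, 0]

```text
clock: 3.1
eef_pos: [616.3, -196.7, 63.4]
tool_rot: [3.142, -0.0, 0.136]
force: [-0.1, -0.0, -0.3]
width: -0.1
```

>>> move_arm:
  increments:
    - [0, 0, 0.05, 0, 0, 0]
    - [0, 0, 0.1, 0, 0, 0]
    - [0, 0, 0.15, 0, 0, 0]
    - [0, 0, 0.2, 0, 0, 0]
    - [0, 0, 0.25, 0, 0, 0]
    - [0, 0, 0.3, 0, 0, 0]

```text
clock: 3.7
eef_pos: [616.3, -196.7, 60.3]
tool_rot: [3.142, -0.0, 0.136]
force: [-0.2, 0.4, 0.3]
width: 0.4
```

>>> move_arm:
  increments:
    - [0, 0, 0.05, 0, 0, 0]
    - [0, 0, 0.1, 0, 0, 0]

```text
clock: 3.9
eef_pos: [616.3, -196.7, 59.3]
tool_rot: [3.142, 0.0, 0.136]
force: [0.1, -0.1, -0.6]
width: -0.3
```

>>> move_arm:
  increments:
    - [0, 0, 0.05, 0, 0, 0]
    - [0, 0, 0.1, 0, 0, 0]

```text
clock: 4.1
eef_pos: [616.3, -196.7, 59.1]
tool_rot: [-3.142, -0.0, 0.136]
force: [-2.3, 0.7, 8.8]
width: 0.3
```

>>> move_arm:
  increments:
    - [0, 0, 0.03, 0, 0, 0]
    - [0, 0, 0.03, 0, 0, 0]
    - [0, 0, 0.03, 0, 0, 0]
    - [0, 0, 0.03, 0, 0, 0]
    - [0, 0, 0.03, 0, 0, 0]

```text
clock: 4.6
eef_pos: [616.3, -196.7, 59.1]
tool_rot: [-3.142, -0.0, 0.136]
force: [-1.6, 1.0, 7.8]
width: 0.2
```

```bash
python3 - <<'E'
from h import *
s=ctrl.read_state();print(s["eef_pos"],s["force"])
for k in "RML":
  for sx in(1,-1):
    for sy in(-1,1): print(k,sx,sy,corner(k,sx,sy))
print(corner("M",1,-1)-corner("R",1,1))
E
```

```text
[ 616.3 -196.7   59.1] [-1.6  1.   7.8]
R 1 -1 [ 614.2 -197.4]
R 1 1 [ 606.7 -141.9]
R -1 -1 [ 519.1 -210.3]
R -1 1 [ 511.6 -154.8]
M 1 -1 [593.  -41.9]
M 1 1 [585.5  13.6]
M -1 -1 [497.9 -54.8]
M -1 1 [490.4   0.7]
L 1 -1 [595.3  82.9]
L 1 1 [587.8 138.4]
L -1 -1 [500.2  70. ]
L -1 1 [492.7 125.5]
[-13.6 100. ]
```

>>> move_arm:
  increments:
    - [0, 0, -0.2, 0, 0, 0]
    - [0, 0, -0.6, 0, 0, 0]
    - [-0.05, -1.5, -0.8, 0, 0, 0]
    - [-0.1, -3.5, -0.8, 0, 0, 0]
    - [-0.2, -5, -0.7, 0, 0, 0]
    - [-0.2, -5.6, -0.5, 0, 0, 0]
    - [-0.2, -5.6, -0.4, 0, 0, 0]
    - [-0.2, -5.6, -0.3, 0, 0, 0]
    - [-0.2, -5.6, -0.22, 0, 0, 0]
    - [-0.2, -5.6, -0.18, 0, 0, 0]
    - [-0.2, -5.6, -0.14, 0, 0, 0]
    - [-0.2, -5.6, -0.1, 0, 0, 0]
    - [-0.2, -5.6, -0.06, 0, 0, 0]
    - [-0.2, -5.6, -0.03, 0, 0, 0]

```text
clock: 6.0
eef_pos: [606.7, -142.0, 59.1]
tool_rot: [3.141, -0.0, 0.136]
force: [-2.8, -0.4, 8.3]
width: -0.1
```

>>> move_arm:
  increments:
    - [0, 0, 0.03, 0, 0, 0]
    - [0, 0, 0.03, 0, 0, 0]
    - [0, 0, 0.03, 0, 0, 0]
    - [0, 0, 0.03, 0, 0, 0]

```text
clock: 6.4
eef_pos: [606.7, -142.0, 59.1]
tool_rot: [3.141, -0.0, 0.136]
force: [-2.3, -0.6, 7.1]
width: -0.4
```

>>> move_arm:
  increments:
    - [0, 0, -0.3, 0, 0, 0]
    - [0, 0, -1, 0, 0, 0]
    - [0, -2, -1.2, 0, 0, 0]
    - [0, -5, -1.2, 0, 0, 0]
    - [0, -8, -1.2, 0, 0, 0]
    - [0, -9.6, -1, 0, 0, 0]
    - [0, -10.1, -0.7, 0, 0, 0]
    - [0, -10.1, -0.5, 0, 0, 0]
    - [0, -10.1, -0.35, 0, 0, 0]
    - [0, -10.1, -0.25, 0, 0, 0]
    - [0, -10.1, -0.2, 0, 0, 0]
    - [0, -10.1, -0.16, 0, 0, 0]
    - [0, -10.1, -0.12, 0, 0, 0]
    - [0, -10.1, -0.08, 0, 0, 0]
    - [0, -10.1, -0.04, 0, 0, 0]
    - [0, -10.1, 0, 0, 0, 0]

```text
clock: 8.0
eef_pos: [593.0, -41.7, 59.0]
tool_rot: [3.141, -0.0, 0.136]
force: [-2.4, -0.9, 11.0]
width: -0.1
```

>>> move_arm:
  increments:
    - [0, 0, 0.03, 0, 0, 0]
    - [0, 0, 0.03, 0, 0, 0]
    - [0, 0, 0.03, 0, 0, 0]
    - [0, 0, 0.03, 0, 0, 0]

```text
clock: 8.4
eef_pos: [593.0, -41.8, 59.1]
tool_rot: [3.141, -0.001, 0.136]
force: [-2.3, -0.6, 11.1]
width: -0.1
```

Firm. Next is the middle cover's far-left corner.

>>> move_arm:
  increments:
    - [0, 0, -0.3, 0, 0, 0]
    - [0, 0, -0.7, 0, 0, 0]
    - [0, -1.5, -0.9, 0, 0, 0]
    - [0, -3.5, -0.9, 0, 0, 0]
    - [0, -5, -0.8, 0, 0, 0]
    - [0, -5.6, -0.6, 0, 0, 0]
    - [0, -5.6, -0.45, 0, 0, 0]
    - [0, -5.6, -0.35, 0, 0, 0]
    - [0, -5.6, -0.27, 0, 0, 0]
    - [0, -5.6, -0.22, 0, 0, 0]
    - [0, -5.6, -0.18, 0, 0, 0]
    - [0, -5.6, -0.14, 0, 0, 0]
    - [0, -5.6, -0.1, 0, 0, 0]
    - [0, -5.6, -0.06, 0, 0, 0]
    - [0, -5.6, -0.02, 0, 0, 0]

```text
clock: 9.9
eef_pos: [585.4, 13.6, 59.1]
tool_rot: [3.141, -0.0, 0.136]
force: [-2.7, 0.2, 11.8]
width: 0.1
```

>>> move_arm:
  increments:
    - [0, 0, 0.01, 0, 0, 0]
    - [0, 0, 0.01, 0, 0, 0]
    - [0, 0, 0.01, 0, 0, 0]
    - [0, 0, 0.01, 0, 0, 0]

```text
clock: 10.3
eef_pos: [585.4, 13.7, 59.1]
tool_rot: [3.141, -0.001, 0.136]
force: [-2.1, 0.2, 9.1]
width: 0.2
```

Middle cover is firm on both corners too. Now the left cover.

>>> move_arm:
  increments:
    - [0, 0, -0.3, 0, 0, 0]
    - [0, 0, -0.7, 0, 0, 0]
    - [0.5, -2, -1, 0, 0, 0]
    - [1.3, -4.5, -1, 0, 0, 0]
    - [1.8, -6.3, -0.8, 0, 0, 0]
    - [1.9, -6.7, -0.6, 0, 0, 0]
    - [1.9, -6.7, -0.45, 0, 0, 0]
    - [1.9, -6.7, -0.35, 0, 0, 0]
    - [1.9, -6.7, -0.27, 0, 0, 0]
    - [1.9, -6.7, -0.22, 0, 0, 0]
    - [1.9, -6.7, -0.18, 0, 0, 0]
    - [1.9, -6.7, -0.14, 0, 0, 0]
    - [1.9, -6.7, -0.1, 0, 0, 0]
    - [1.9, -6.7, -0.06, 0, 0, 0]
    - [1.9, -6.7, -0.02, 0, 0, 0]

```text
clock: 11.8
eef_pos: [595.2, 82.8, 58.1]
tool_rot: [3.141, -0.0, 0.136]
force: [-0.1, -0.9, 0.8]
width: -0.1
```

>>> move_arm:
  increments:
    - [0, 0, 0.02, 0, 0, 0]
    - [0, 0, 0.02, 0, 0, 0]
    - [0, 0, 0.02, 0, 0, 0]
    - [0, 0, 0.02, 0, 0, 0]

```text
clock: 12.2
eef_pos: [595.2, 83.0, 57.9]
tool_rot: [3.142, -0.0, 0.136]
force: [-0.2, -1.3, 0.6]
width: 0.1
```

It gives: 1.2 mm below level at under 1 N. Pressing on until it bears.

>>> move_arm:
  increments:
    - [0, 0, 0.04, 0, 0, 0]
    - [0, 0, 0.08, 0, 0, 0]
    - [0, 0, 0.12, 0, 0, 0]
    - [0, 0, 0.15, 0, 0, 0]
    - [0, 0, 0.15, 0, 0, 0]
    - [0, 0, 0.15, 0, 0, 0]
    - [0, 0, 0.15, 0, 0, 0]

```text
clock: 12.9
eef_pos: [595.3, 83.0, 56.6]
tool_rot: [3.142, -0.001, 0.136]
force: [-0.9, -1.6, 5.4]
width: 0.4
```

Bears at 56.6, which is 2.5 mm lower. I'll check the neighbouring corner so I know it's rocking and not lying low.

>>> move_arm:
  increments:
    - [0, 0, -0.15, 0, 0, 0]
    - [0, 0, -0.35, 0, 0, 0]
    - [0, 0, -0.7, 0, 0, 0]
    - [0, -1.5, -1.1, 0, 0, 0]
    - [0, -3.5, -1.1, 0, 0, 0]
    - [0, -5, -1, 0, 0, 0]
    - [0, -5.6, -0.8, 0, 0, 0]
    - [0, -5.6, -0.62, 0, 0, 0]
    - [0, -5.6, -0.52, 0, 0, 0]
    - [0, -5.6, -0.44, 0, 0, 0]
    - [0, -5.6, -0.38, 0, 0, 0]
    - [0, -5.6, -0.34, 0, 0, 0]
    - [0, -5.6, -0.3, 0, 0, 0]
    - [0, -5.6, -0.26, 0, 0, 0]
    - [0, -5.6, -0.22, 0, 0, 0]
    - [0, -5.6, -0.19, 0, 0, 0]
    - [0, -5.6, -0.19, 0, 0, 0]
    - [0, -5.6, -0.19, 0, 0, 0]
    - [0, -5.6, -0.19, 0, 0, 0]

```text
clock: 14.8
eef_pos: [587.5, 138.2, 59.1]
tool_rot: [3.142, -0.0, 0.136]
force: [-1.7, -0.8, 6.7]
width: 0.0
```

```bash
python3 - <<'E'
from h import *
s=ctrl.read_state();print(s["clock"],s["eef_pos"],s["force"]);delta([*COV["L"],120])
E
```

```text
14.8 [587.5 138.2  59.1] [-1.7 -0.8  6.7]
delta cm,deg [-4.8  2.8 -6.1] [ 0. -0.  0.]
```

The left cover is the twisted one: one far corner is loose, its neighbour firm at 59.1. Going above its neck and opening.

>>> move_arm:
  increments:
    - [0, 0, -0.5, 0, 0, 0]
    - [0, 0, -2, 0, 0, 0]
    - [0, 0, -4, 0, 0, 0]
    - [0, 0, -6.1, 0, 0, 0]

```text
clock: 15.2
eef_pos: [587.4, 138.6, 120.5]
tool_rot: [-3.142, -0.0, 0.136]
force: [0.4, 0.6, -0.1]
width: -0.1
```

>>> move_arm:
  increments:
    - [-1.5, 0.8, -6.1, 0, 0, 0]
    - [-3.5, 2, -6.1, 0, 0, 0]
    - [-4.8, 2.8, -6.1, 0, 0, 0]
    - [-4.8, 2.8, -6.1, 0, 0, 0]
    - [-4.8, 2.8, -6.1, 0, 0, 0]
    - [-4.8, 2.8, -6.1, 0, 0, 0]
  grip: 0.8

```text
clock: 15.8
eef_pos: [544.4, 105.2, 180.2]
tool_rot: [-3.141, -0.001, 0.137]
force: [0.1, -0.1, -0.7]
width: 76.9
```

```bash
python3 - <<'E'
from h import *
s=ctrl.read_state();print(s["clock"],s["eef_pos"],s["width"])
delta([*COV["L"],61])
J=eyes.get_image("side")[120:330,230:450];cv2.imwrite("pics/f.png",cv2.resize(J,(628,600),interpolation=2)[:,:,::-1])
E
```

```text
15.8 [544.4 105.2 180.2] 76.92355984155918
delta cm,deg [-0.1  0.1 11.9] [-0.  -0.   0.1]
```

View pics/f.png

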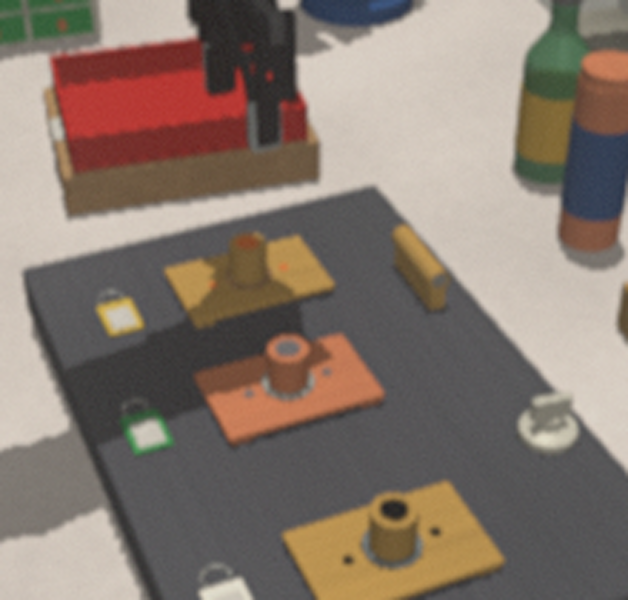

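The crop shows the left cover flat with its neck at crop (247,260), and the open fingers above it at (218,75) and (265,130). Descending.

>>> move_arm:
  increments:
    - [-0.1, 0.1, 3, 0, 0, 0]
    - [-0.1, 0.1, 6, 0, 0, 0]
    - [-0.1, 0.1, 8, 0, 0, 0]
    - [-0.1, 0.1, 9.5, 0, 0, 0]
    - [-0.1, 0.1, 10.6, 0, 0, 0]
    - [-0.1, 0.1, 11.3, 0, 0, 0]
    - [-0.1, 0.1, 11.6, 0, 0, 0]
    - [-0.1, 0.1, 11.8, 0, 0, 0]
    - [-0.1, 0.1, 11.85, 0, 0, 0]
    - [-0.1, 0.1, 11.85, 0, 0, 0]

```text
clock: 16.85
eef_pos: [543.2, 103.2, 62.2]
tool_rot: [-3.141, -0.001, 0.136]
force: [-0.9, 0.1, -0.2]
width: 76.9
```

>>> move_arm:
  increments:
    - [0, 0, 0, 0, 0, 0]
    - [0, 0, 0, 0, 0, 0]
    - [0, 0, 0, 0, 0, 0]
    - [0, 0, 0, 0, 0, 0]
    - [0, 0, 0, 0, 0, 0]
    - [0, 0, 0, 0, 0, 0]
    - [0, 0, 0, 0, 0, 0]
  grip: -1

```text
clock: 17.55
eef_pos: [542.9, 103.4, 62.2]
tool_rot: [-3.141, -0.0, 0.137]
force: [-2.2, 1.3, 5.6]
width: 26.5
```

>>> move_arm:
  increments:
    - [0, 0, -0.2, 0, 0, 0]
    - [0, 0, -0.6, 0, 0, 0]
    - [0, 0, -1.2, 0, 0, 0]
    - [0, 0, -2.2, 0, 0, 0]
    - [0, 0, -3.5, 0, 0, 0]
    - [0, 0, -5, 0, 0, 0]
    - [0, 0, -6.5, 0, 0, 0]
    - [0, 0, -7.5, 0, 0, 0]
    - [0, 0, -8, 0, 0, 0]
    - [0, 0, -8, 0, 0, 0]
    - [0, 0, -8, 0, 0, 0]

```text
clock: 18.65
eef_pos: [542.4, 103.1, 141.5]
tool_rot: [-3.142, 0.001, 0.137]
force: [-0.3, 0.1, -2.5]
width: 26.3
```

```bash
python3 - <<'E'
from h import *
s=ctrl.read_state();print(s["clock"],s["eef_pos"],s["force"],s["torque"],s["width"])
delta([544,391,142]);delta([544,391,142],0)
I=eyes.get_image("side")[60:260,200:420];cv2.imwrite("pics/g.png",cv2.resize(I,(660,600),interpolation=2)[:,:,::-1])
E
```

```text
18.65 [542.4 103.1 141.5] [-0.3  0.1 -2.5] [-0. -0. -0.] 26.311014744772965
delta cm,deg [  4.1 -28.5  -0.1] [-0.   0.   0.1]
delta cm,deg [  4.1 -28.5  -0.1] [0.  0.  7.8]
```

View pics/g.png

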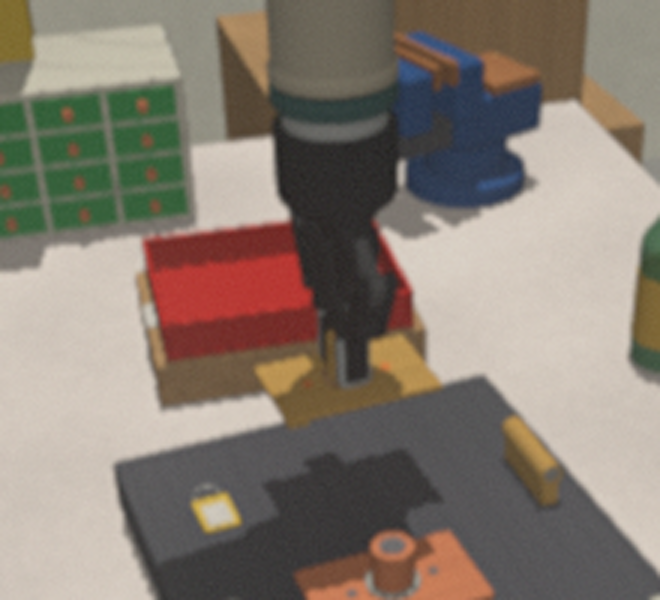

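The cover is held level: 2.5 N of weight, neck in the jaws at crop (340,365), underside at about z = 129. Carrying it over the tray.

>>> move_arm:
  increments:
    - [0.1, -1, 0, 0, 0, 0.2]
    - [0.4, -3, 0, 0, 0, 0.8]
    - [0.8, -5.5, 0, 0, 0, 1.5]
    - [1.2, -8.5, 0, 0, 0, 2.3]
    - [1.6, -11.5, 0, 0, 0, 3.1]
    - [2, -14.5, 0, 0, 0, 3.9]
    - [2.5, -17.5, 0, 0, 0, 4.7]
    - [2.9, -20.5, 0, 0, 0, 5.5]
    - [3.3, -23.5, 0, 0, 0, 6.3]
    - [3.7, -26, 0, 0, 0, 7]
    - [4, -27.7, 0, 0, 0, 7.5]
    - [4.1, -28.5, 0, 0, 0, 7.8]
    - [4.1, -28.5, 0, 0, 0, 7.8]
    - [4.1, -28.5, 0, 0, 0, 7.8]

```text
clock: 20.1
eef_pos: [544.5, 389.7, 141.2]
tool_rot: [3.14, 0.001, -0.0]
force: [-0.8, -0.9, -3.6]
width: 26.3
```

```bash
python3 - <<'E'
from h import *
s=ctrl.read_state();print(s["clock"],s["eef_pos"],s["force"],s["width"])
I=eyes.get_image("top")[180:330,90:290];J=eyes.get_image("side")[60:210,200:400]
cv2.imwrite("pics/k.png",np.hstack([cv2.resize(v,(400,300),interpolation=2) for v in(I,J)])[:,:,::-1])
E
```

```text
20.1 [544.5 389.7 141.2] [-0.8 -0.9 -3.6] 26.28983449218382
```

View pics/k.png

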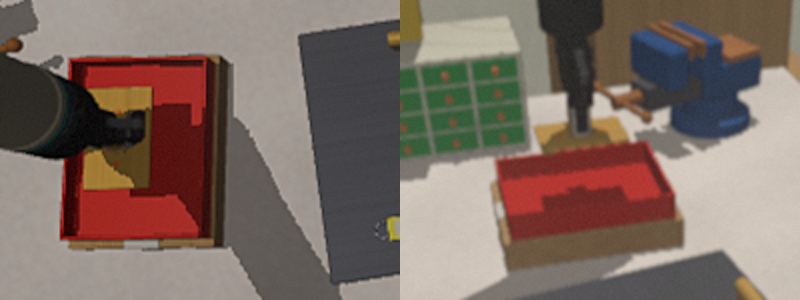

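Both views show the cover level over the tray, at top crop (118,138). Parallax at that height accounts for the leftward shift. Lowering, slowly at the end.

>>> move_arm:
  increments:
    - [0, 0, 0.5, 0, 0, 0]
    - [0, 0, 1.5, 0, 0, 0]
    - [0, 0, 3, 0, 0, 0]
    - [0, 0, 4.5, 0, 0, 0]
    - [0, 0, 5.8, 0, 0, 0]
    - [0, 0, 6.7, 0, 0, 0]
    - [0, 0, 7.3, 0, 0, 0]
    - [0, 0, 7.6, 0, 0, 0]
    - [0, 0, 7.8, 0, 0, 0]
    - [0, 0, 7.9, 0, 0, 0]
    - [0, 0, 8, 0, 0, 0]
    - [0, 0, 8.05, 0, 0, 0]
    - [0, 0, 8.1, 0, 0, 0]
    - [0, 0, 8.15, 0, 0, 0]
    - [0, 0, 8.2, 0, 0, 0]

```text
clock: 21.7
eef_pos: [544.7, 391.1, 59.8]
tool_rot: [-3.141, -0.0, 0.0]
force: [0.3, -0.1, -3.6]
width: 26.0
```

>>> move_arm:
  increments:
    - [0, 0, 0.05, 0, 0, 0]
    - [0, 0, 0.1, 0, 0, 0]
    - [0, 0, 0.15, 0, 0, 0]

```text
clock: 22.0
eef_pos: [544.6, 391.1, 58.2]
tool_rot: [-3.142, -0.0, 0.0]
force: [-1.1, 0.6, -4.2]
width: 26.5
```

>>> move_arm:
  increments:
    - [0, 0, 0.05, 0, 0, 0]
    - [0, 0, 0.1, 0, 0, 0]
    - [0, 0, 0.1, 0, 0, 0]

```text
clock: 22.3
eef_pos: [544.6, 391.0, 57.1]
tool_rot: [3.141, 0.0, 0.0]
force: [0.1, 0.2, -4.3]
width: 26.4
```

>>> move_arm:
  increments:
    - [0, 0, 0.04, 0, 0, 0]
    - [0, 0, 0.08, 0, 0, 0]
    - [0, 0, 0.08, 0, 0, 0]

```text
clock: 22.6
eef_pos: [544.7, 391.1, 56.8]
tool_rot: [-3.141, -0.0, 0.0]
force: [-0.8, -0.0, -0.4]
width: 26.1
```

It's in contact (the weight has come off). Seating it a touch more and opening part-way.

>>> move_arm:
  increments:
    - [0, 0, 0.03, 0, 0, 0]
    - [0, 0, 0.03, 0, 0, 0]

```text
clock: 22.8
eef_pos: [544.7, 391.1, 56.7]
tool_rot: [-3.141, -0.0, 0.0]
force: [-2.9, -1.4, 3.8]
width: 26.5
```

>>> move_arm:
  increments:
    - [0, 0, 0, 0, 0, 0]
    - [0, 0, 0, 0, 0, 0]
    - [0, 0, 0, 0, 0, 0]
    - [0, 0, 0, 0, 0, 0]
    - [0, 0, 0, 0, 0, 0]
  grip: 0.3

```text
clock: 23.3
eef_pos: [544.7, 391.1, 56.1]
tool_rot: [-3.142, -0.0, 0.0]
force: [0.7, -0.5, 0.2]
width: 55.2
```

>>> move_arm:
  increments:
    - [0, 0, -0.5, 0, 0, 0]
    - [0, 0, -2, 0, 0, 0]
    - [0, 0, -4, 0, 0, 0]
    - [0, 0, -7, 0, 0, 0]
    - [0, 0, -10, 0, 0, 0]
    - [0, 0, -13, 0, 0, 0]
    - [0, 0, -16, 0, 0, 0]
    - [-4, 0, -18, 0, 0, 0]
    - [-8, 2, -18, 0, 0, 0]
    - [-12, 5, -18, 0, 0, 0]
    - [-14, 8, -18, 0, 0, 0]
    - [-14, 8, -18, 0, 0, 0]

```text
clock: 24.5
eef_pos: [401.4, 306.7, 237.5]
tool_rot: [3.14, 0.003, -0.002]
force: [1.2, 0.6, 0.6]
width: 55.7
```

```bash
python3 - <<'E'
from h import *
s=ctrl.read_state();print(s["clock"],s["eef_pos"],s["force"],s["width"])
I=eyes.get_image("top");J=eyes.get_image("side")
m=mask(I,"cover")
for z,b in((54,(125,212,195,297)),(59,(255,205,430,285))):
    for c in blobs(m,b,500): print(cv2.minAreaRect(np.array([plane("top",p[0],z)[:2] for p in c],np.float32)))
cv2.imwrite("pics/l.png",np.hstack([cv2.resize(v,(400,300),interpolation=2) for v in(I[170:320,100:300],J[100:360,220:480])])[:,:,::-1])
E
```

```text
24.5 [401.4 306.7 237.5] [1.2 0.6 0.6] 55.65868044151815
((545.3546142578125, 391.5979309082031), (111.51254272460938, 71.0242919921875), 0.028892744332551956)
((541.5850219726562, -20.737411499023438), (110.7715835571289, 70.17684173583984), 7.821644306182861)
((562.8209228515625, -175.98141479492188), (110.93760681152344, 70.54541015625), 7.762846946716309)
```

View pics/l.png

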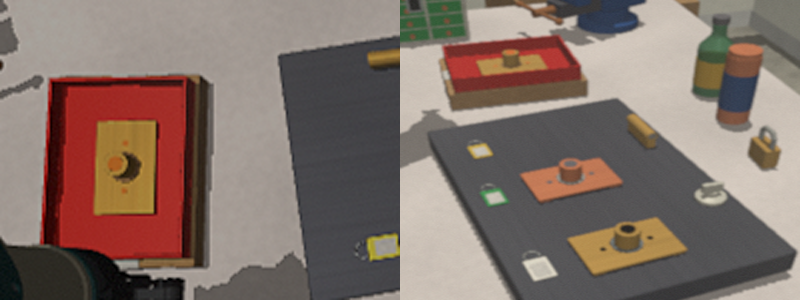

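The cover lies flat and neck up in the red tray, at top crop (125,167). The other two are unmoved and the arm is clear of everything, so I'm handing in.

```bash
python3 -c "
from cell import ctrl
print(ctrl.finish_job())"
```

```text
the job is handed in; nothing more can be done
None
```

The left cover was the twisted one. It now lies flat and neck up in the red tray, and I handed the job in at about 24.6 s.

- **Finding it:** I pressed the two far corners of each cover and held each press.
  - **Right and middle covers:** all four corners were firm, stopping at z = 59.1 mm with 7–12 N.
  - **Left cover:** its far-right corner gave way under less than 1 N and only bore at 56.6 mm, about 2.5 mm lower. Its far-left corner was firm at 59.1 mm.
- **Push force:** the highest reading was about 12 N. Force is only reported at the end of each move, so brief touch-down peaks were not seen.
- **Placing:** I picked the cover up by the neck and lowered it until its weight came off. I opened the jaws part-way and backed away.
- **Last checks:** the cover measures 111 x 71 mm at (545, 392), well inside the tray. The two sound covers are within 0.2 mm and 0.1° of where they started. The gripper is clear, with forces near zero, and nothing else looks disturbed in the last views.
- **Disagreements:**
  - The two cameras placed the tray's centre about 8 mm apart in y, which the roughly 40 mm of room on each side covered.
  - My first reading of the tray rim's height was wrong. A closer crop gave 68–81 mm, against the 75 mm expected.

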